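# Check two mailing boxes in the postal size gauge and sort them

## Task

Try both mailing boxes in the postal size gauge, each slid flat along the desk, short end first, squarely up to the slot and never forced. A box that goes through is pushed right on until all of it is past the gauge blades, in the catch tray behind them; a box that stops against the blades is drawn back and pushed fully home, broadside, in the open-fronted parcel tray. Leave the tape, mug, stapler and sticky notes where they are.

Things in the scene. Friction and masses are not known exactly. Their poses are not given: they have to be found in the camera images.
- box_1: first rigid brown cardboard mailing box lying flat, 140 x 96 mm (too wide to grasp across), with packing tape and a blank label on top. Either 22 or 28 mm thick; which is not told: the gauge decides. 0.11 to 0.23 kg; slides when pushed with a few newtons. Origin: centre of its underside; y axis along its length, z up. Either end may lead.
- box_2: second rigid brown cardboard mailing box lying flat, 140 x 96 mm (too wide to grasp across), with packing tape and a blank label on top. Either 22 or 28 mm thick; which is not told: the gauge decides. 0.11 to 0.23 kg; slides when pushed with a few newtons. Origin: centre of its underside; y axis along its length, z up. Either end may lead.
- size_gauge: go/no-go size gauge with catch tray, one piece fixed to the desk; boxes go through along its +y. Origin: on the desk, mid-slot, in the plane of the blades' front edges. Black cheeks 25 mm high, 114 mm apart (inner faces x = -57, +57), 16 mm thick, y = -14 to 42; lead-ins 24 mm high narrow from 158 mm apart at y = -78 to 110 at y = -13. A 22 mm box passes freely, a 28 mm one stops with its nose at y = 0.
- gauge_gap (a point): middle of the gap between the two steel gauge blades, 25 mm above the desk, gauge y = +13 mm. The blades (undersides 25 mm above the desk, 7 mm thick, gauge y = 0 to 26) reach 27 mm inward from the cheeks and leave a 60 mm wide gap, open to above, through which pushing fingers can follow a box.
- catch_tray (a point): point on the floor of the catch tray (dark steel, walls 28 mm high, about 118 mm wide inside) where the centre of a box lies when it is well through: gauge y = +108 mm. The tray's back wall is at gauge y = +190 mm. The floor sheet of gauge and tray is under 1 mm thick and makes no step.
- parcel_tray: parcel tray, dark steel, fixed, open at its front (-x): floor 106 mm deep (x) by 166 mm wide (y), under 1 mm thick, no step; walls 30 mm high, 3 mm thick on the other three sides. A box goes in broadside, its length along the tray's y. Origin: on the desk under the centre of the floor; back wall's inner face x = +53 mm, open front x = -53 mm.
- tape_roll: roll of packing tape lying flat, 96 mm across, 25 mm high, a bystander. Origin: under its centre.
- mug_tea: stoneware mug, 94 mm high, 90 mm across, 129 mm with its handle, a bystander. Origin: in the middle of the underside of mug and handle together.
- stapler: desk stapler, 151 x 38 x 52 mm, a bystander. Origin: under its centre.
- sticky_pad: block of sticky notes, 75 x 75 x 16 mm, a bystander. Origin: under its centre.

How it is judged:
By the outcome, as a careful person would: the job done as asked, in the order asked, and still so for the second after the job is handed in, with the robot touching nothing.
It also fails if it takes over 72 s, if anything falls off the work surface, if the arm or the gripper's body presses on something with over 40 N, if the wrist force passes 120 N, or if a joint passes its speed limit or range.

## Robot

A 7-joint arm with a two-finger parallel gripper is mounted at the origin on a cart in front of the work surface, level with it; the furniture and walls round the work are solid. World frame = base frame: x ahead of the robot, y to its left, z up, the work surface at z = 0. Lengths are in mm, angles in rad, forces in N, time in s.
With the tool pointing down it reaches from about 425 to 825 mm from the base axis. Payload 3.6 kg.
Tool frame: the origin (TCP) lies at the very end of the fingers, on their centre line; the grasp point (between the pads) lies 19 mm behind it; z points along the fingers, y is the line along which they close (so a half turn about z gives the same grasp; the last joint's range is limited). The gripper opens to 85 mm and grips with 20 to 120 N. Pads are 22 mm wide; open, the fingers measure 114 mm over their backs; the gripper's body (76 mm by 85 mm) begins 54 mm behind the grasp point. The pads swing forward as they close: fully open they stand 13 mm farther back than shut.
Start: joints at [-0.026, 0.615, -0.013, 1.423, 0.008, 1.103, -0.04], TCP at [649.969, 0.025, 198.697] pointing down, gripper open.
Joint ranges: [-3.12, 3.12], [-0.3, 2.06], [-1.34, 1.32], [0.26, 2.42], [-1.36, 4.5], [0.01, 1.98], [-2.84, 2.84]. Speed limits (rad/s): [2.79, 2.79, 3.14, 3.14, 3.14, 3.14, 3.14].

## Interface

Orientations are given as a rotation vector (axis times angle).
In Python, from rig import env, camera, camera_params, job gives the robot as it stands.
- The arm moves only by the tool drive_tool, never from a script. Its argument "targets" is text: rows parted by semicolons, each of 7 numbers parted by spaces: the shift along the tool's x, y, z in m, then the turn, a rotation vector about the tool's x, y, z in rad, then the finger opening in m, from 0 to 0.0854. A call has 1 to 20 rows; each row is the pose to reach, as a shift and turn from the pose commanded when the call began, along the tool's axes at that moment; what a row does not reach only later rows make up. A row lasts 1/8 s, in which the tool goes at most 62.5 mm and 10.7 degrees, less where a joint would pass 70% of its speed; a pose out of reach is approached as far as the arm can. A call with a gripper value outside its range is refused whole. The fingers move at their own pace and stop on an object; "force" is the grip in N (left out, the last holds). Time passes only in rows, so rows that repeat a pose let the fingers close. It gives the time, the measured TCP pose, the force, the opening and the grip force at its end, in the units of the state.
- env.sense(): the state, without advancing time (a new reading comes with each control period).
- camera(name): name is "scene" or "side" or "wrist"; returns the picture (420x560x3 uint8, red, green, blue); there is no depth.
- camera_params(name): a dict with "vertical_fov" (degrees; the focal length in pixels is half the picture's height over the tangent of half this angle, whatever the lens; pixels are square), "cx", "cy" (the principal point, pixels), "world_from_camera" (4x4, takes a point from camera to world coordinates); the wrist camera has in their place "T_tool_cam" (4x4, takes a point from camera to tool coordinates, whose origin is the TCP and whose axes are the flange's). Camera axes: x right, y up, looking along -z (the intrinsics and any distortion apply to the point x, -y, -z); pixel columns grow to the right and rows downward; lengths in mm; the calibration is good to about 2 mm. A picture is of the moment at which its call begins: read the wrist's pose just before it. camera_params takes no time and is no camera call.
- job.hand_in(): hands the job in; it is judged then, once.
The state is a dict: "clock": time; "joint_pos": joint angles; "qd": joint speeds; "joint_torque": joint torques, N m; "eef_pos": TCP position; "tcp_rot": TCP orientation; "wrist_force": force on the tool from outside, world axes, zero at the start; "moment": the same for the moment, N m; "finger_gap": finger opening in mm; "gripper_force": force on a finger pad.
Only numpy, scipy, OpenCV 4.12 (cv2) and the standard library are available. Lean on these libraries where they do the work, as an engineer would, in place of code of your own. Each camera call takes 0.05 s, during which the arm holds its last target. There are 200 camera calls.

## Working session

There is one attempt and no reset: what is moved stays moved. The work goes in short steps, Python scripts to look and compute and a tool call to move; the robot and the scene stay as the last step left them, time stands still between calls to the robot, and variables do not carry over. Pictures are saved under pics/ and viewed, at most 10 in all, crops included, and the job is handed in when it is done.

Besides the shell and the picture viewer there is one more tool, called after "Emit:" as name(argument=value, ...) on one line, values as JSON. drive_tool: Moves the arm, as the interface text tells. Its arguments: {"type":"object","properties":{"targets":{"type":"string"},"force":{"type":"number"}},"required":["targets"]}

```bash
ls; mkdir -p pics
python3 - <<'E'
from rig import env,camera,camera_params,job
import cv2,numpy as np
s=env.sense();print(s['clock'],s['eef_pos'],s['tcp_rot'],s['finger_gap'])
for n in("scene","side"):
    im=camera(n);cv2.imwrite(f"pics/{n}0.png",im[:,:,::-1]);p=camera_params(n);print(n,{k:(np.round(v,3).tolist() if k=='world_from_camera' else v) for k,v in p.items()})
print(camera_params("wrist"))
E
```

```text
pics
0.0 [6.49143335e+02 2.74910815e-02 1.97528306e+02] [-2.22008815 -2.22023694  0.0029155 ] 85.14384289885932
scene {'vertical_fov': 56.72218639408259, 'cx': 280.83668198702867, 'cy': 212.53897743827483, 'world_from_camera': [[-0.893, 0.287, -0.348, 101.78], [-0.451, -0.55, 0.703, 816.167], [0.011, 0.784, 0.62, 810.584], [0.0, 0.0, 0.0, 1.0]]}
side {'vertical_fov': 52.3849740783022, 'cx': 279.1809186715688, 'cy': 206.2442275524942, 'world_from_camera': [[0.86, 0.229, -0.455, -19.301], [-0.509, 0.351, -0.786, -1034.219], [-0.02, 0.908, 0.419, 560.655], [0.0, 0.0, 0.0, 1.0]]}
{'vertical_fov': 60.725567962967986, 'cx': 277.46152157388013, 'cy': 209.44876232114044, 'T_tool_cam': array([[-3.09945477e-04,  9.59991183e-01,  2.80030058e-01,
         7.08073448e+01],
       [ 9.99999939e-01,  2.53308237e-04,  2.38445063e-04,
        -6.57014634e-03],
       [ 1.57971238e-04,  2.80030115e-01, -9.59991203e-01,
        -1.73736911e+02],
       [ 0.00000000e+00,  0.00000000e+00,  0.00000000e+00,
         1.00000000e+00]])}
```

View pics/scene0.png

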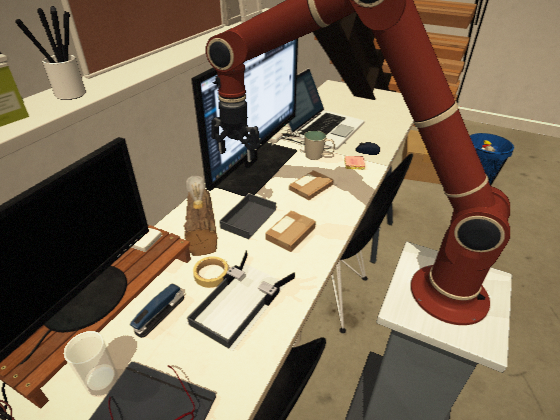

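View pics/side0.png

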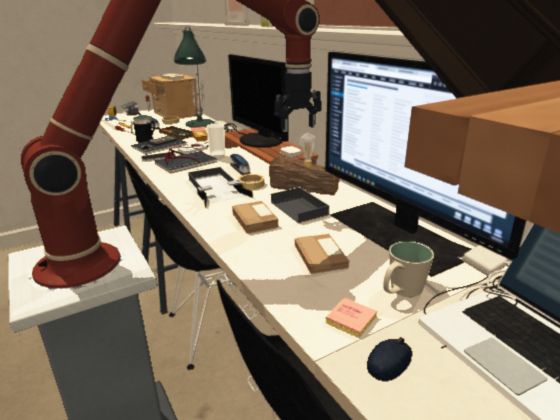

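Scene view: gauge with lead-ins near (240,300), box A (290,230), box B (311,184), parcel tray (248,214), tape (210,270), stapler (157,308), mug (314,146), pad (355,161). Side view shows the same: boxes at (256,216) and (321,252), parcel tray (300,204), gauge (215,185).

```bash
cat > h.py <<'E'
import numpy as np,cv2
from scipy.spatial.transform import Rotation as R
from rig import env,camera,camera_params
def ray(name,uv,z,s=None):
    p=camera_params(name);f=210/np.tan(np.radians(p['vertical_fov']/2))
    if name=='wrist':
        s=s or env.sense();T=np.eye(4);T[:3,:3]=R.from_rotvec(s['tcp_rot']).as_matrix();T[:3,3]=s['eef_pos'];T=T@np.array(p['T_tool_cam'])
    else:T=np.array(p['world_from_camera'])
    out=[]
    for (u,v) in np.atleast_2d(uv):
        d=T[:3,:3]@np.array([(u-p['cx'])/f,-(v-p['cy'])/f,-1]);t=(z-T[2,3])/d[2];out.append(T[:3,3]+t*d)
    return np.array(out)
def proj(name,P,s=None):
    p=camera_params(name);f=210/np.tan(np.radians(p['vertical_fov']/2))
    if name=='wrist':
        s=s or env.sense();T=np.eye(4);T[:3,:3]=R.from_rotvec(s['tcp_rot']).as_matrix();T[:3,3]=s['eef_pos'];T=T@np.array(p['T_tool_cam'])
    else:T=np.array(p['world_from_camera'])
    q=(np.c_[np.atleast_2d(P),np.ones(len(np.atleast_2d(P)))]@np.linalg.inv(T).T)
    return np.c_[p['cx']+f*q[:,0]/-q[:,2],p['cy']-f*q[:,1]/-q[:,2]]
E
python3 - <<'E'
from h import *
np.set_printoptions(precision=0,suppress=True)
for n,d in (("scene",dict(A=((292,228),25),B=((311,183),25),ptray=((248,216),0),gleadL=((240,268),24),gleadR=((294,276),24),gbackL=((190,307),28),gbackR=((232,343),28),tape=((210,272),25),stap=((157,312),25),mug=((314,157),0),pad=((355,162),16))),
  ("side",dict(A=((256,214),25),B=((320,250),25),ptray=((300,206),0),tape=((252,182),25),stap=((240,165),25),mug=((408,290),0),pad=((352,316),16)))):
    for k,(uv,z) in d.items(): print(n,k,ray(n,uv,z)[0])
E
```

```text
scene A [476. -22.  25.]
scene B [ 523. -279.   25.]
scene ptray [644. -36.   0.]
scene gleadL [531. 196.  24.]
scene gleadR [386. 154.  24.]
scene gbackL [570. 369.  28.]
scene gbackR [423. 407.  28.]
scene tape [595. 247.  25.]
scene stap [634. 416.  25.]
scene mug [ 601. -495.    0.]
scene pad [ 432. -509.   16.]
side A [480. -38.  25.]
side B [ 517. -303.   25.]
side ptray [646. -16.   0.]
side tape [587. 193.  25.]
side stap [630. 376.  25.]
side mug [ 604. -510.    0.]
side pad [ 432. -528.   16.]
```

Run:
```python
from h import *
im=camera("wrist");cv2.imwrite("pics/w0.png",im[:,:,::-1])
s=cv2.imread("pics/scene0.png")[150:360,170:350];cv2.imwrite("pics/scene0c.png",cv2.resize(s,None,fx=2.8,fy=2.8,interpolation=cv2.INTER_CUBIC)[:600])
```

```text
(no output)
```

View pics/w0.png

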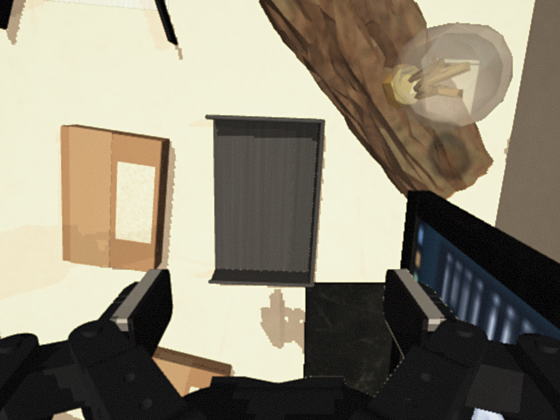

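View pics/scene0c.png

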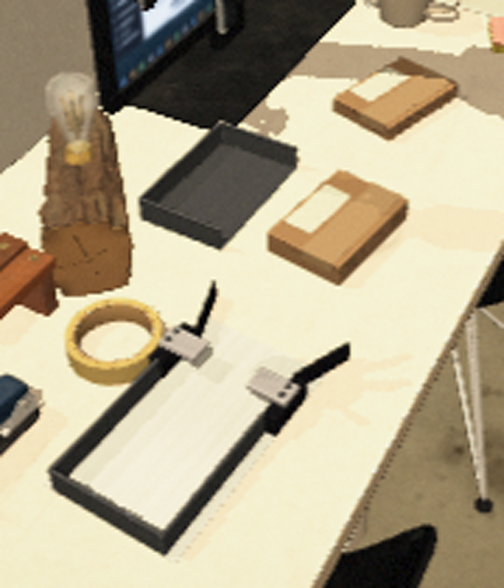

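Wrist view: image up is +y and right is +x. Box A spans (62..168, 125..270) and the parcel tray (215..320, 118..283). The zoomed scene shows the gauge opening toward box A, with lead-in tips at crop (212,285) and (348,348). Next I'll look from above the gauge mouth.

Emit:
drive_tool(targets="0.05 -0.05 -0.02 0 0 0 0.03; 0.1 -0.1 -0.04 0 0 0 0.03; 0.13 -0.14 -0.05 0 0 0 0.03; 0.13 -0.15 -0.06 0 0 0 0.03; 0.13 -0.15 -0.06 0 0 0 0.03")

```text
clock: 0.78
eef_pos: [500.0, 130.2, 259.8]
tcp_rot: [2.219, 2.222, 0.003]
wrist_force: [0.8, -0.9, -0.0]
finger_gap: 30.0
gripper_force: 0.0
```

Run:
```python
from h import *
s=env.sense();print(s['clock'],s['eef_pos'],s['tcp_rot'],s['wrist_force'])
im=camera("wrist");cv2.imwrite("pics/w1.png",im[:,:,::-1])
```

```text
0.775 [500.03152081 130.20822164 259.83581457] [2.21874842 2.22188677 0.00293569] [ 0.81972857 -0.85921237 -0.00237551]
```

View pics/w1.png

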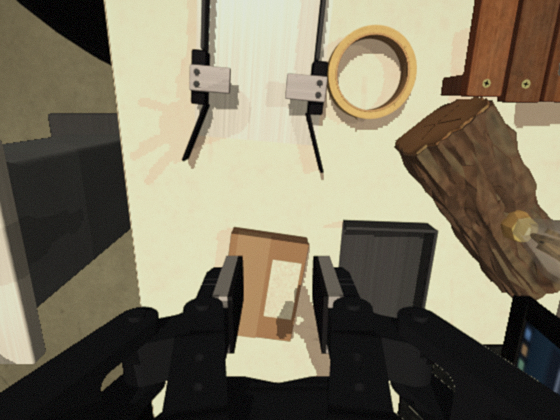

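Wrist view: blade front edges run (191,91)-(231,94) and (287,97)-(326,101), and the lead-in tips are at (187,158) and (321,170). Box A's front edge is (233,228)-(308,237). The parcel tray's left wall starts at (342,222).

Run:
```python
from h import *
np.set_printoptions(precision=1,suppress=True)
s=env.sense()
print("blades FL,FiL,FiR,FR @32");b=ray('wrist',[(191,91),(231,94),(287,97),(326,101)],32,s);print(b)
t=ray('wrist',[(187,158),(321,170)],24,s);print("tips",t,np.linalg.norm(t[1]-t[0]))
im=cv2.cvtColor(camera('wrist'),cv2.COLOR_RGB2HSV)
a=cv2.imread('pics/w0.png');hsv=cv2.cvtColor(a,cv2.COLOR_BGR2HSV)
s0=dict(eef_pos=[649.14,.03,197.53],tcp_rot=[-2.22008815,-2.22023694,.0029])
for z in(22,28):
    c=ray('wrist',[(62,125),(164,139),(157,270),(63,262)],z,s0);print("A",z,c[:,:2].tolist(),c.mean(0))
c=ray('wrist',[(233,228),(308,237)],25,s);print("A front w1",c,np.linalg.norm(c[1]-c[0]))
print("ptray w0 rim back R, front L",ray('wrist',[(323,120),(207,116),(313,285),(210,282)],30,s0))
print("ptray w1",ray('wrist',[(343,221),(436,227)],30,s))
print("proj z0 check of tray inner w0",ray('wrist',[(217,124),(314,127),(307,270),(216,270)],0,s0))
print("B front w0",ray('wrist',[(155,350),(232,369)],25,s0))
```

```text
blades FL,FiL,FiR,FR @32
[[409.5 213.7  32. ]
 [451.9 210.6  32. ]
 [511.5 207.5  32. ]
 [553.2 203.3  32. ]]
tips [[398.1 141.5  24. ]
 [551.3 127.4  24. ]] 153.83228830455914
A 22 [[443.6640862674187, 52.513772314351], [539.6026184135105, 39.394486823010936], [519.8463266779094, -98.52365736502762], [420.77935158087143, -89.32078583880079]] [481. -24.  22.]
A 28 [[447.2014058313455, 52.828670389582925], [541.4918120025543, 39.93476082078938], [522.0749131766469, -95.61409054236174], [424.7098075084833, -86.56931494762978]] [483.9 -22.4  28. ]
A front w1 [[447.6  57.3  25. ]
 [538.1  45.6  25. ]] 91.25333722854322
ptray w0 rim back R, front L [[ 690.7   57.4   30. ]
 [ 583.7   61.    30. ]
 [ 686.1 -111.8   30. ]
 [ 577.5 -108.4   30. ]]
ptray w1 [[578.5  67.6  30. ]
 [689.5  59.8  30. ]]
proj z0 check of tray inner w0 [[ 587.5   52.3    0. ]
 [ 685.5   49.4    0. ]
 [ 682.  -109.     0. ]
 [ 578.7 -109.1    0. ]]
B front w0 [[ 509.3 -196.8   25. ]
 [ 596.  -222.5   25. ]]
```

```bash
cat >> h.py <<'E'
G=np.array([482.,209.]);GY=-0.084   # gauge origin, yaw
def g2w(x,y):
    c,s=np.cos(GY),np.sin(GY);return G+np.array([c*x-s*y,s*x+c*y])
def w2g(p):
    c,s=np.cos(GY),np.sin(GY);d=np.array(p[:2])-G;return np.array([c*d[0]+s*d[1],-s*d[0]+c*d[1]])
def go(x,y,z,yaw):
    """yaw: world angle of tool x axis relative to +y; prints the tool-frame shift and turn"""
    s=env.sense();M=R.from_rotvec(s['tcp_rot']).as_matrix()
    d=M.T@(np.array([x,y,z])-s['eef_pos'])
    T=np.c_[[-np.sin(yaw),np.cos(yaw),0],[np.cos(yaw),np.sin(yaw),0],[0,0,-1]]
    print("world",np.round([x,y,z],1),"shift m",np.round(d/1000,4),"turn",np.round(R.from_matrix(M.T@T).as_rotvec(),3))
E
python3 - <<'E'
from h import *
print(w2g((482,-23)),w2g((552,-26)))
go(552,-26,60,-np.pi/2+GY)
go(552,-26,6,-np.pi/2+GY)
E
```

```text
[  19.4650902  -231.18198516] [  89.46997913 -228.29831983]
world [552 -26  60] shift m [-0.1538  0.0511  0.1987] turn [0.002 0.    1.652]
world [552 -26   6] shift m [-0.1537  0.0511  0.2527] turn [0.002 0.    1.652]
```

Emit:
drive_tool(targets="-0.04 0.02 0 0 0 0.18 0.06; -0.08 0.03 0.02 0 0 0.36 0.06; -0.12 0.04 0.05 0 0 0.54 0.06; -0.154 0.051 0.08 0 0 0.72 0.06; -0.154 0.051 0.1 0 0 0.9 0.06; -0.154 0.051 0.12 0 0 1.08 0.06; -0.154 0.051 0.14 0 0 1.26 0.06; -0.154 0.051 0.16 0 0 1.44 0.06; -0.154 0.051 0.18 0 0 1.6 0.06; -0.154 0.051 0.2 0 0 1.652 0.06; -0.154 0.051 0.22 0 0 1.652 0.06; -0.154 0.051 0.24 0 0 1.652 0.06; -0.154 0.051 0.253 0 0 1.652 0.06; -0.154 0.051 0.253 0 0 1.652 0.06")

```text
clock: 2.62
eef_pos: [550.4, -25.2, 4.3]
tcp_rot: [3.138, -0.13, -0.004]
wrist_force: [1.1, 0.8, 0.1]
finger_gap: 60.1
gripper_force: 0.0
```

Emit:
drive_tool(targets="-0.004 0 0 0 0 0 0.06; -0.008 0 0 0 0 0 0.06; -0.012 0 0 0 0 0 0.06; -0.016 0 0 0 0 0 0.06; -0.02 0 0 0 0 0 0.06; -0.024 0 0 0 0 0 0.06; -0.028 0 0 0 0 0 0.06; -0.031 0 0 0 0 0 0.06; -0.031 0 0 0 0 0 0.06")

```text
clock: 3.75
eef_pos: [519.8, -21.5, 5.7]
tcp_rot: [-3.139, 0.128, 0.001]
wrist_force: [0.1, 0.5, -0.6]
finger_gap: 60.0
gripper_force: 0.0
```

Run:
```python
from h import *
s=env.sense();print(s['clock'],w2g(s['eef_pos']),s['wrist_force'])
cv2.imwrite("pics/s1.png",cv2.resize(camera("scene")[150:330,180:380],(800,600),interpolation=cv2.INTER_CUBIC)[:,:,::-1])
go(*s['eef_pos'][:2],60,-np.pi/2+GY)
go(*g2w(0,-330),60,GY)
```

```text
3.75 [  57.00040803 -226.48000577] [ 0.06184452  0.5136097  -0.55797639]
world [519.8 -21.5  60. ] shift m [-0.0003  0.     -0.0543] turn [-0.    -0.     0.003]
world [ 454.3 -119.8   60. ] shift m [-0.0576  0.1034 -0.0543] turn [ 0.    -0.    -1.568]
```

View pics/s1.png

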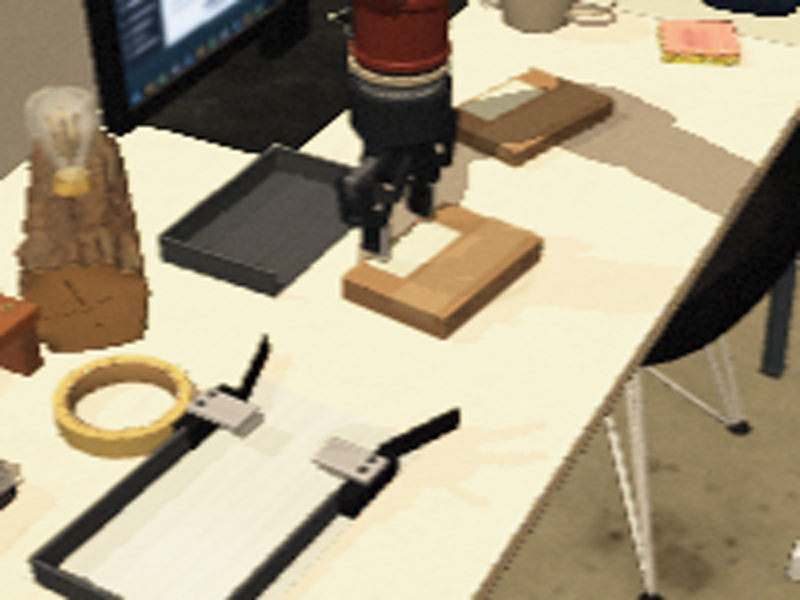

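Scene crop: box A's side (≈(400,255)) lies flush against the fingers and parallel to the gauge axis. Next I go behind it.

Emit:
drive_tool(targets="0.003 0 -0.02 0 0 0 0.06; 0.003 0 -0.06 0 0 0 0.05; 0 0.02 -0.08 0 0 -0.18 0.05; -0.01 0.04 -0.08 0 0 -0.36 0.05; -0.02 0.06 -0.08 0 0 -0.54 0.05; -0.03 0.08 -0.08 0 0 -0.72 0.05; -0.045 0.095 -0.08 0 0 -0.9 0.05; -0.058 0.103 -0.08 0 0 -1.08 0.05; -0.058 0.103 -0.08 0 0 -1.26 0.05; -0.058 0.103 -0.07 0 0 -1.44 0.05; -0.058 0.103 -0.06 0 0 -1.568 0.05; -0.058 0.103 -0.03 0 0 -1.568 0.05; -0.058 0.103 0 0 0 -1.568 0.05; -0.058 0.103 0 0 0 -1.568 0.05")

```text
clock: 5.55
eef_pos: [452.4, -119.3, 4.2]
tcp_rot: [-2.31, -2.124, 0.004]
wrist_force: [-0.4, -0.4, -0.6]
finger_gap: 50.1
gripper_force: 0.0
```

Emit:
drive_tool(targets="0.01 0 0 0 0 0 0.05; 0.02 0 0 0 0 0 0.05; 0.03 0 0 0 0 0 0.05; 0.04 0 0 0 0 0 0.05; 0.05 0 0 0 0 0 0.05; 0.06 0 0 0 0 0 0.05; 0.07 0 0 0 0 0 0.05; 0.08 0 0 0 0 0 0.05; 0.09 0 0 0 0 0 0.05; 0.09 0 0 0 0 0 0.05")

```text
clock: 6.8
eef_pos: [461.6, -28.6, 5.7]
tcp_rot: [-2.31, -2.128, -0.001]
wrist_force: [-0.3, 0.3, -0.5]
finger_gap: 50.1
gripper_force: 0.0
```

Run:
```python
from h import *
s=env.sense();print(s['clock'],w2g(s['eef_pos']),s['wrist_force'],s['tcp_rot'])
np.save('s2.npy',s,allow_pickle=True)
im=camera("wrist");cv2.imwrite("pics/w2.png",im[:,:,::-1])
```

```text
6.8 [  -0.42300894 -238.48430491] [-0.33929271  0.31718207 -0.5191075 ] [-2.31045754e+00 -2.12818931e+00 -5.15529747e-04]
```

View pics/w2.png

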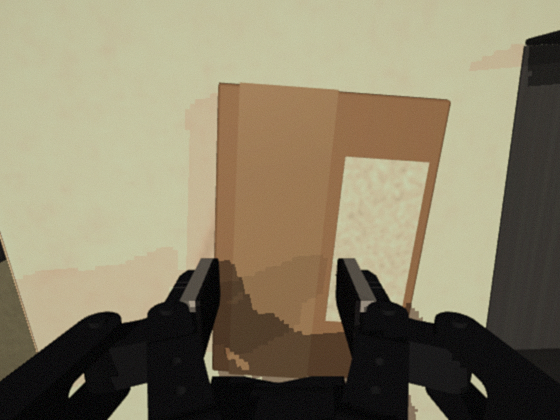

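Wrist view: box A's top front edge runs (219,84)-(450,100), so it sits to the right of the tool and is turned clockwise. Measuring it now.

Run:
```python
from h import *
np.set_printoptions(precision=1,suppress=True)
s=np.load('s2.npy',allow_pickle=True).item()
for z in(22,28):
    c=ray('wrist',[(219,84),(450,100),(213,375)],z,s);print(z,c,np.linalg.norm(c[1]-c[0]),np.linalg.norm(c[2]-c[0]),np.degrees(np.arctan2(c[1,1]-c[0,1],c[1,0]-c[0,0])))
    print([w2g(p) for p in c])
print("ptray front corner",ray('wrist',[(526,42)],30,s))
```

```text
22 [[443.9  52.2  22. ]
 [539.8  37.9  22. ]
 [422.1 -91.9  22. ]] 96.97270888348716 145.73576372158118 -8.478093436459492
[array([ -24.9, -159.4]), array([  71.9, -165.6]), array([ -34.4, -304.8])]
28 [[444.8  51.9  28. ]
 [537.   38.1  28. ]
 [423.8 -86.8  28. ]] 93.27779311098078 140.1828470484982 -8.47809343645949
[array([ -23.9, -159.7]), array([  69.2, -165.7]), array([ -33.1, -299.6])]
ptray front corner [[563.9  57.1  30. ]]
```

Run:
```python
from h import *
np.set_printoptions(precision=1,suppress=True)
s=np.load('s2.npy',allow_pickle=True).item()
for z in(0,6,20,30,45):
    q=proj('scene',[(519.8,-21.5+36,z),(519.8,-21.5-36,z)]);print(z,(q-[180,150])*[4,3.333])
T=R.from_rotvec(s['tcp_rot']).as_matrix()
for dz in(0,-13,-19,-30,-45): print(dz,proj('wrist',[s['eef_pos']+T@np.array([0,y,dz]) for y in(-36,-25,25,36)],s).tolist())
c=env.sense();print(c['clock'],c['eef_pos'],c['wrist_force'])
cv2.imwrite("pics/side2.png",cv2.resize(camera("side")[160:310,200:400],(800,600),interpolation=cv2.INTER_CUBIC)[:,:,::-1])
```

```text
0 [[376.7 288.8]
 [417.8 245. ]]
6 [[376.7 284. ]
 [417.9 240.2]]
20 [[376.7 272.7]
 [418.2 229.1]]
30 [[376.7 264.5]
 [418.4 221. ]]
45 [[376.7 252.1]
 [418.8 208.7]]
0 [[208.3728188173412, 246.57802781708935], [229.50126481562452, 246.57315427338858], [325.54696755085337, 246.55100011545437], [346.6786309006278, 246.54612582963074]]
-13 [[203.41754066306515, 256.73290957816096], [226.0600945888431, 256.72783616971947], [328.9891916617055, 256.70477334069085], [351.63544062590483, 256.69969910431985]]
-19 [[200.88274837112456, 261.9274748905681], [224.29981706940478, 261.9223069692293], [330.75002018256276, 261.8988144355021], [354.17104105088123, 261.8936456419575]]
-30 [[195.75509041864416, 272.43561562404483], [220.73892776835888, 272.4302724975689], [334.3120487456881, 272.4059833725176], [359.30038486501707, 272.4006392839199]]
-45 [[187.54597798361806, 289.25859983313467], [215.03811497716262, 289.2530207576211], [340.0147540844132, 289.2276588111422], [367.51233861654583, 289.22207863014046]]
6.85 [461.5 -29.4   5.7] [-0.1 -0.1 -0.1]
```

View pics/side2.png

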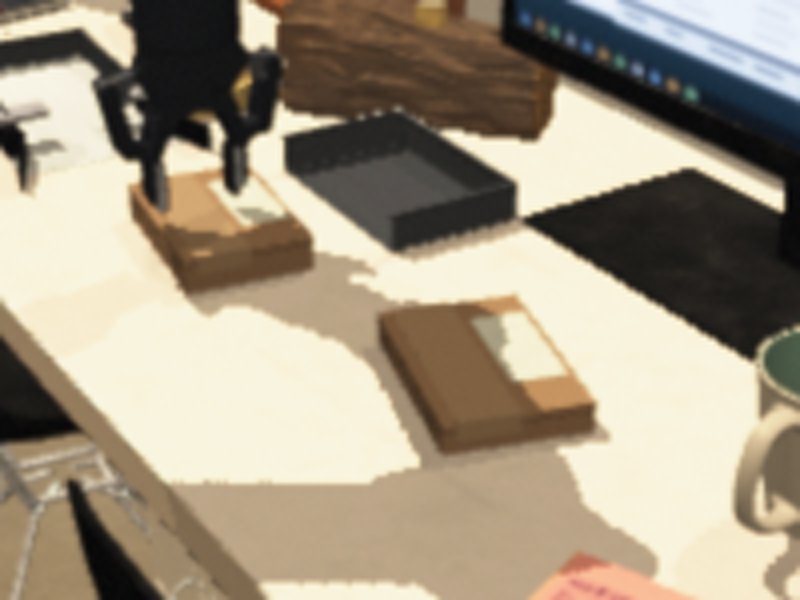

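Side crop: the fingers at (155,190) and (235,180) are over the top of box A. The fingertips are well behind the reported TCP and passed above the box, so nothing has moved yet. I'll back off behind the box, close to 20 mm and feel for the desk gently.

Emit:
drive_tool(targets="-0.02 0 -0.01 0 0 0 0.02; -0.06 0 -0.01 0 0 0 0.02; -0.1 0 -0.01 0 0 0 0.02; -0.1 0 0 0 0 0 0.02; -0.1 0 0.003 0 0 0 0.02; -0.1 0 0.003 0 0 0 0.02")

```text
clock: 7.65
eef_pos: [452.9, -127.9, 2.3]
tcp_rot: [-2.309, -2.128, -0.0]
wrist_force: [0.9, -0.2, -0.3]
finger_gap: 20.3
gripper_force: 0.0
```

Emit:
drive_tool(targets="0 0 0.002 0 0 0 0.02; 0 0 0.004 0 0 0 0.02; 0 0 0.004 0 0 0 0.02")

```text
clock: 8.02
eef_pos: [453.0, -129.1, -1.4]
tcp_rot: [-2.312, -2.127, 0.0]
wrist_force: [-0.4, 0.0, -0.3]
finger_gap: 20.0
gripper_force: 0.0
```

Run:
```python
from h import *
s=env.sense();print(s['clock'],w2g(s['eef_pos']),s['eef_pos'],s['wrist_force'],s['tcp_rot'],s['finger_gap'])
np.save('s3.npy',s,allow_pickle=True)
im=camera("wrist");cv2.imwrite("pics/w3.png",im[:,:,::-1])
print(proj('wrist',s['eef_pos'],s))
```

```text
8.025 [  -0.49883436 -339.31738747] [ 453.03377125 -129.07912664   -1.37480518] [-0.36213876  0.00037334 -0.30182257] [-2.31191417e+00 -2.12673886e+00  2.02576688e-04] 20.036697268902227
[[277.5222726  246.56159362]]
```

View pics/w3.png

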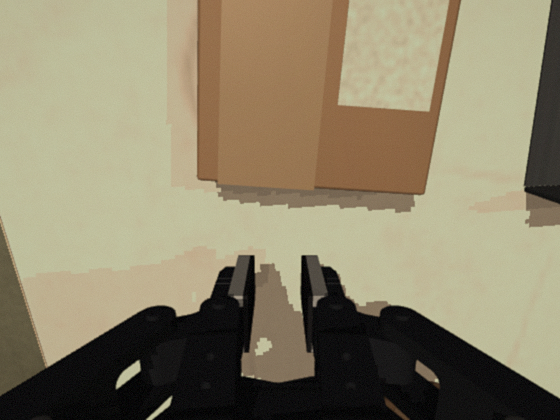

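Wrist view: the fingertip front edges are at v≈256 (u 245 and 310), well below where a true TCP would put them (~227). The tips are therefore still about 30 mm above the desk. I'll feel downward in small steps.

Emit:
drive_tool(targets="0 0 0.003 0 0 0 0.02; 0 0 0.006 0 0 0 0.02; 0 0 0.009 0 0 0 0.02; 0 0 0.009 0 0 0 0.02")

```text
clock: 8.57
eef_pos: [452.8, -129.4, -10.6]
tcp_rot: [-2.312, -2.126, 0.001]
wrist_force: [-0.7, -0.3, -0.3]
finger_gap: 20.2
gripper_force: 0.0
```

Emit:
drive_tool(targets="0 0 0.003 0 0 0 0.02; 0 0 0.006 0 0 0 0.02; 0 0 0.006 0 0 0 0.02")

```text
clock: 8.95
eef_pos: [452.9, -129.4, -16.6]
tcp_rot: [-2.312, -2.126, 0.001]
wrist_force: [-0.3, 0.5, -0.9]
finger_gap: 20.3
gripper_force: 0.0
```

Emit:
drive_tool(targets="0 0 0.002 0 0 0 0.02; 0 0 0.004 0 0 0 0.02; 0 0 0.004 0 0 0 0.02")

```text
clock: 9.32
eef_pos: [452.9, -129.3, -20.4]
tcp_rot: [-2.312, -2.126, 0.0]
wrist_force: [0.5, -0.1, -0.4]
finger_gap: 20.2
gripper_force: 0.0
```

Emit:
drive_tool(targets="0 0 0.002 0 0 0 0.02; 0 0 0.004 0 0 0 0.02; 0 0 0.004 0 0 0 0.02")

```text
clock: 9.7
eef_pos: [452.9, -129.4, -24.5]
tcp_rot: [-2.312, -2.126, 0.0]
wrist_force: [0.9, 0.4, -0.0]
finger_gap: 19.9
gripper_force: 0.0
```

Emit:
drive_tool(targets="0 0 0.002 0 0 0 0.02; 0 0 0.003 0 0 0 0.02; 0 0 0.003 0 0 0 0.02")

```text
clock: 10.07
eef_pos: [453.0, -129.3, -27.4]
tcp_rot: [-2.313, -2.126, 0.0]
wrist_force: [0.8, -0.3, 0.4]
finger_gap: 19.8
gripper_force: 0.0
```

Emit:
drive_tool(targets="0 0 0.002 0 0 0 0.02; 0 0 0.003 0 0 0 0.02; 0 0 0.003 0 0 0 0.02")

```text
clock: 10.45
eef_pos: [453.0, -129.4, -30.4]
tcp_rot: [-2.312, -2.126, 0.0]
wrist_force: [-0.2, 0.6, 1.1]
finger_gap: 20.1
gripper_force: 0.0
```

Emit:
drive_tool(targets="0 0 0.002 0 0 0 0.02; 0 0 0.002 0 0 0 0.02")

```text
clock: 10.7
eef_pos: [453.1, -129.4, -32.3]
tcp_rot: [-2.313, -2.126, -0.0]
wrist_force: [0.4, -1.3, 0.0]
finger_gap: 19.6
gripper_force: 0.1
```

Emit:
drive_tool(targets="0 0 0.002 0 0 0 0.02; 0 0 0.002 0 0 0 0.02")

```text
clock: 10.95
eef_pos: [453.2, -129.4, -32.4]
tcp_rot: [2.312, 2.126, 0.0]
wrist_force: [-2.7, 1.2, 18.4]
finger_gap: 19.8
gripper_force: 9.2
```

Run:
```python
from h import *
for z in(40,-28): go(*g2w(90,-233),z,-np.pi/2+GY)
```

```text
world [552.1 -30.7  40. ] shift m [ 0.1066  0.0904 -0.0724] turn [ 1.000e-03 -0.000e+00  1.571e+00]
world [552.1 -30.7 -28. ] shift m [ 0.1066  0.0904 -0.0044] turn [ 1.000e-03 -0.000e+00  1.571e+00]
```

Emit:
drive_tool(targets="0 0 -0.05 0 0 0 0.06; 0.02 0.02 -0.074 0 0 0.18 0.06; 0.04 0.05 -0.08 0 0 0.36 0.06; 0.07 0.08 -0.08 0 0 0.54 0.06; 0.1 0.09 -0.08 0 0 0.72 0.06; 0.107 0.09 -0.08 0 0 0.9 0.06; 0.107 0.09 -0.08 0 0 1.08 0.06; 0.107 0.09 -0.08 0 0 1.26 0.06; 0.107 0.09 -0.07 0 0 1.44 0.06; 0.107 0.09 -0.06 0 0 1.571 0.06; 0.107 0.09 -0.03 0 0 1.571 0.06; 0.107 0.09 -0.008 0 0 1.571 0.06; 0.107 0.09 -0.006 0 0 1.571 0.06")

```text
clock: 12.58
eef_pos: [550.1, -30.0, -29.8]
tcp_rot: [-3.138, 0.132, 0.006]
wrist_force: [-0.5, -0.8, -0.7]
finger_gap: 60.1
gripper_force: 0.0
```

Emit:
drive_tool(targets="-0.004 0 0 0 0 0 0.06; -0.008 0 0 0 0 0 0.06; -0.012 0 0 0 0 0 0.06; -0.016 0 0 0 0 0 0.06; -0.02 0 0 0 0 0 0.06; -0.024 0 0 0 0 0 0.06; -0.028 0 0 0 0 0 0.06; -0.031 0 0 0 0 0 0.06; -0.031 0 0 0 0 0 0.06")

```text
clock: 13.7
eef_pos: [520.1, -27.8, -28.4]
tcp_rot: [-3.139, 0.132, 0.002]
wrist_force: [1.0, -0.7, 0.4]
finger_gap: 60.0
gripper_force: 0.4
```

Run:
```python
from h import *
np.set_printoptions(precision=1,suppress=True)
s=env.sense();print(s['clock'],w2g(s['eef_pos']),s['eef_pos'],s['wrist_force'])
im=camera("side");hsv=cv2.cvtColor(im,cv2.COLOR_RGB2HSV)
im0=cv2.cvtColor(cv2.imread('pics/side0.png'),cv2.COLOR_BGR2HSV)
for h in(im0,hsv):
    m=cv2.inRange(h,(8,90,60),(22,200,235));m[:180]=0;m[285:]=0;m[:,:220]=0;m[:,360:]=0
    n,l,st,c=cv2.connectedComponentsWithStats(m)
    for i in range(1,n):
        if st[i,4]>150: print(st[i],c[i])
go(*g2w(0,-335),40,GY)
```

```text
13.7 [  57.8 -232.7] [520.1 -27.8 -28.4] [ 1.  -0.7  0.4]
[239 180  26  11 208] [252. 184.]
[270 180  69  15 702] [308.2 185. ]
[232 201  46  32 872] [253.4 218. ]
[ 295  234   54   40 1226] [319. 255.]
[220 259  24  26 163] [229.7 273.3]
[274 180  65  15 668] [310.  185.1]
[226 203  48  33 916] [248.  219.8]
[ 295  234   54   40 1253] [318.7 254.7]
[220 259  24  26 179] [230.  273.3]
world [ 453.9 -124.8   40. ] shift m [-0.1  0.1 -0.1] turn [-0.   0.  -1.6]
```

Run:
```python
from h import *
for z in(40,-27): go(*g2w(0,-335),z,GY)
```

```text
world [ 453.9 -124.8   40. ] shift m [-0.0579  0.1023 -0.0684] turn [-1.000e-03  1.000e-03 -1.571e+00]
world [ 453.9 -124.8  -27. ] shift m [-0.0578  0.1023 -0.0014] turn [-1.000e-03  1.000e-03 -1.571e+00]
```

Emit:
drive_tool(targets="0.004 0 0 0 0 0 0.06; 0.004 0 -0.05 0 0 0 0.05; 0 0.02 -0.07 0 0 -0.18 0.05; -0.01 0.04 -0.07 0 0 -0.36 0.05; -0.02 0.06 -0.07 0 0 -0.54 0.05; -0.03 0.08 -0.07 0 0 -0.72 0.05; -0.045 0.095 -0.07 0 0 -0.9 0.05; -0.058 0.102 -0.07 0 0 -1.08 0.05; -0.058 0.102 -0.07 0 0 -1.26 0.05; -0.058 0.102 -0.07 0 0 -1.44 0.05; -0.058 0.102 -0.06 0 0 -1.571 0.05; -0.058 0.102 -0.03 0 0 -1.571 0.05; -0.058 0.102 -0.001 0 0 -1.571 0.05; -0.058 0.102 -0.001 0 0 -1.571 0.05")

```text
clock: 15.5
eef_pos: [452.4, -124.1, -29.0]
tcp_rot: [-2.309, -2.123, 0.006]
wrist_force: [-0.8, 0.4, 0.4]
finger_gap: 49.9
gripper_force: 0.0
```

```bash
cat >> h.py <<'E'
def boxw(z=25):
    """box top corners seen by the wrist camera, in gauge coords; fingers hide part"""
    s=env.sense();im=camera('wrist');h=cv2.cvtColor(im,cv2.COLOR_RGB2HSV)
    m=cv2.inRange(h,(6,75,50),(20,220,240));m=cv2.morphologyEx(m,cv2.MORPH_OPEN,np.ones((5,5)))
    cs,_=cv2.findContours(m,cv2.RETR_EXTERNAL,cv2.CHAIN_APPROX_SIMPLE)
    for c in sorted(cs,key=cv2.contourArea)[::-1][:2]:
        if cv2.contourArea(c)<2000: continue
        hull=cv2.convexHull(c);ap=cv2.approxPolyDP(hull,8,True)[:,0]
        print("area",cv2.contourArea(c))
        for p,q in zip(ap,ray('wrist',ap,z,s)): print("  px",p,"world",np.round(q[:2],1),"gauge",np.round(w2g(q),1))
    return im
E
python3 - <<'E'
from h import *
s=env.sense();print(s['clock'],s['eef_pos'],w2g(s['eef_pos']));boxw()
E
```

```text
15.5 [ 452.41111138 -124.06720712  -28.96792814] [  -1.5398051  -334.37538156]
area 52638.5
  px [439   0] world [508.9 -27.8] gauge [  46.7 -233.7]
  px [412 227] world [502.4 -98.7] gauge [  46.2 -304.9]
  px [236 234] world [440.3 -96.2] gauge [ -16.  -307.7]
  px [142 225] world [407.5 -90.1] gauge [ -49.1 -304.3]
  px [117   0] world [413.5 -19.6] gauge [ -49.1 -233.6]
```

Box A is now square to the gauge: gauge x −49 to +46.5, rear at y −305. I'll push it up toward the blades.

Emit:
drive_tool(targets="0.01 0 0 0 0 0 0.05; 0.02 0 0 0 0 0 0.05; 0.03 0 0 0 0 0 0.05; 0.04 0 0 0 0 0 0.05; 0.05 0 0 0 0 0 0.05; 0.06 0 0 0 0 0 0.05; 0.07 0 0 0 0 0 0.05; 0.08 0 0 0 0 0 0.05; 0.09 0 0 0 0 0 0.05; 0.1 0 0 0 0 0 0.05; 0.11 0 0 0 0 0 0.05; 0.12 0 0 0 0 0 0.05; 0.13 0 0 0 0 0 0.05; 0.14 0 0 0 0 0 0.05; 0.15 0 0 0 0 0 0.05; 0.16 0 0 0 0 0 0.05; 0.16 0 0 0 0 0 0.05")

```text
clock: 17.68
eef_pos: [468.0, 36.7, -27.3]
tcp_rot: [-2.31, -2.128, -0.002]
wrist_force: [0.6, 0.7, 0.3]
finger_gap: 49.7
gripper_force: 0.0
```

Run:
```python
from h import *
s=env.sense();print(s['clock'],s['eef_pos'],w2g(s['eef_pos']),s['wrist_force']);boxw()
im=camera('wrist');cv2.imwrite('pics/w4.png',im[:,:,::-1])
```

```text
17.675 [468.03470155  36.65332765 -27.33381102] [   0.54404355 -172.91069675] [0.6298604  0.65906791 0.29507596]
area 57665.0
  px [428   0] world [521.5 133.7] gauge [ 45.7 -71.7]
  px [398 270] world [513.6  44.9] gauge [  45.2 -160.9]
  px [142 269] world [419.   53.1] gauge [ -49.7 -160.7]
  px [110   0] world [425.9 141.6] gauge [-50.2 -71.9]
```

Emit:
drive_tool(targets="0.004 0 0 0 0 0 0.05; 0.008 0 0 0 0 0 0.05; 0.012 0 0 0 0 0 0.05; 0.015 0 0 0 0 0 0.05; 0.015 0 0 0 0 0 0.05")

```text
clock: 18.4
eef_pos: [469.3, 50.6, -27.3]
tcp_rot: [-2.312, -2.127, -0.001]
wrist_force: [0.2, -0.2, 0.2]
finger_gap: 50.2
gripper_force: 0.0
```

Emit:
drive_tool(targets="0.002 0 0 0 0 0 0.05; 0.004 0 0 0 0 0 0.05")

```text
clock: 18.65
eef_pos: [469.5, 53.7, -27.3]
tcp_rot: [2.313, 2.126, -0.0]
wrist_force: [-0.5, -0.9, -0.0]
finger_gap: 50.2
gripper_force: 0.6
```

Emit:
drive_tool(targets="0.002 0 0 0 0 0 0.05; 0.003 0 0 0 0 0 0.05")

```text
clock: 18.9
eef_pos: [469.7, 57.0, -27.3]
tcp_rot: [-2.313, -2.126, 0.0]
wrist_force: [0.4, -1.5, 0.6]
finger_gap: 50.2
gripper_force: 0.6
```

Emit:
drive_tool(targets="0.002 0 0 0 0 0 0.05; 0.003 0 0 0 0 0 0.05")

```text
clock: 19.15
eef_pos: [470.0, 60.0, -27.3]
tcp_rot: [-2.313, -2.126, 0.0]
wrist_force: [-1.0, -2.0, 0.9]
finger_gap: 50.2
gripper_force: 0.6
```

Emit:
drive_tool(targets="0.002 0 0 0 0 0 0.05; 0.003 0 0 0 0 0 0.05")

```text
clock: 19.4
eef_pos: [469.9, 60.2, -27.3]
tcp_rot: [2.313, 2.123, -0.005]
wrist_force: [-0.5, -7.1, 1.4]
finger_gap: 50.0
gripper_force: 3.7
```

Emit:
drive_tool(targets="0.002 0 0 0 0 0 0.05; 0.003 0 0 0 0 0 0.05")

```text
clock: 19.65
eef_pos: [469.7, 60.1, -27.3]
tcp_rot: [2.314, 2.12, -0.01]
wrist_force: [-1.3, -12.0, 2.7]
finger_gap: 49.9
gripper_force: 6.3
```

Emit:
drive_tool(targets="0.002 0 0 0 0 0 0.05; 0.003 0 0 0 0 0 0.05")

```text
clock: 19.9
eef_pos: [469.6, 60.0, -27.3]
tcp_rot: [2.314, 2.116, -0.015]
wrist_force: [-0.2, -18.4, 3.5]
finger_gap: 50.3
gripper_force: 8.9
```

Box A stopped hard with its nose at gauge y≈0, so it is the thick one (no-go). I'll back off, lift, and come down through the blade gap in front of its nose to draw it back.

Emit:
drive_tool(targets="-0.01 0 0 0 0 0 0.05; -0.02 0 0 0 0 0 0.05; -0.02 0 0 0 0 0 0.05; -0.02 0 -0.05 0 0 0 0.012; -0.01 0 -0.09 0 0 0 0.012; -0.01 0 -0.09 0 0 0 0.012")

```text
clock: 20.65
eef_pos: [472.4, 61.4, 65.4]
tcp_rot: [2.307, 2.128, 0.011]
wrist_force: [-0.2, 0.0, 0.0]
finger_gap: 12.2
gripper_force: 0.0
```

Run:
```python
from h import *
s=env.sense();print(s['clock'],s['eef_pos'],w2g(s['eef_pos']),s['wrist_force'])
im=boxw(28);cv2.imwrite('pics/w5.png',im[:,:,::-1])
h=cv2.cvtColor(im,cv2.COLOR_RGB2HSV)
go(*g2w(0,26),50,GY);go(*g2w(0,26),-20,GY)
print(proj('wrist',[[*g2w(x,y),z] for x,y,z in((-30,0,32),(30,0,32),(0,0,28),(-57,0,32),(57,0,32))],s))
```

```text
20.65 [472.36248746  61.36929244  65.36642037] [   2.78286964 -147.91877197] [-0.21342308  0.01309066  0.03749258]
area 34937.5
  px [358   0] world [524.8 181.4] gauge [ 45.  -23.9]
  px [346 209] world [515.3  67.5] gauge [  45.1 -138.3]
  px [193 208] world [421.9  75.9] gauge [ -48.7 -137.7]
  px [179   0] world [431.2 188.9] gauge [-49.  -24.3]
world [484.2 234.9  50. ] shift m [ 0.1749 -0.0009  0.0142] turn [ 0.003 -0.002  0.002]
world [484.2 234.9 -20. ] shift m [ 0.1748 -0.0012  0.0842] turn [ 0.003 -0.002  0.002]
[[211.72067862 -57.30052282]
 [332.75438681 -56.55096235]
 [272.36731515 -53.47198326]
 [157.06334043 -57.63901513]
 [387.02827036 -56.21484477]]
```

View pics/w5.png

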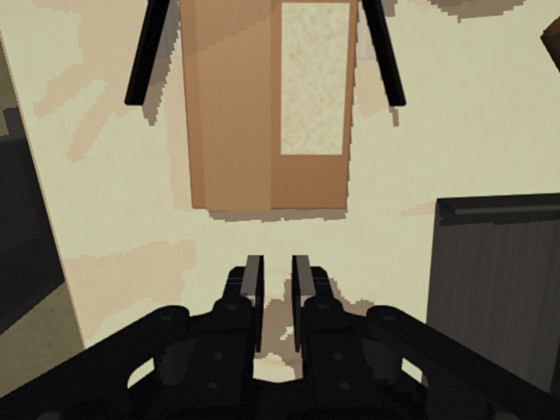

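Wrist view: box A sits square between the lead-ins, with its rear edge at (192..347, 208) and the tips at (133,103) and (397,103). Checking the gauge estimate with the tips.

Run:
```python
from h import *
s=dict(eef_pos=[472.36248746,61.36929244,65.36642037],tcp_rot=[2.307,2.128,0.011])
for z in (24,):
    for q in ray('wrist',[(126,103),(141,104),(389,105),(405,103)],z,s): print(q,w2g(q))
print("ptray FL corner outer, rim", ray('wrist',[(437,200),(436,320)],30,s))
```

```text
[391.73418713 140.11840534  24.        ] [-84.16829034 -76.21213786]
[400.19642841 138.87905305  24.        ] [-75.63190308 -76.73712766]
[542.58544032 126.76956995  24.        ] [ 67.27105647 -76.85729741]
[551.80331578 127.13340653  24.        ] [ 76.42590405 -75.72135241]
ptray FL corner outer, rim [[570.04572547  69.15880113  30.        ]
 [572.89075266 -14.324928    30.        ]]
```

Emit:
drive_tool(targets="0.05 -0.002 0 0 0 0 0.01; 0.1 -0.003 0 0 0 0 0.01; 0.15 -0.003 0 0 0 0 0.01; 0.175 -0.003 0 0 0 0 0.01; 0.175 -0.003 0.02 0 0 0 0.01; 0.175 -0.003 0.04 0 0 0 0.01; 0.175 -0.003 0.06 0 0 0 0.01; 0.175 -0.003 0.065 0 0 0 0.01")

```text
clock: 21.7
eef_pos: [479.4, 232.8, -4.7]
tcp_rot: [-2.311, -2.126, 0.008]
wrist_force: [-0.8, 0.8, -0.3]
finger_gap: 10.0
gripper_force: 0.0
```

Emit:
drive_tool(targets="0 0 0.005 0 0 0 0.01; 0 0 0.01 0 0 0 0.01; 0 0 0.01 0 0 0 0.01")

```text
clock: 22.08
eef_pos: [481.6, 233.5, -12.3]
tcp_rot: [-2.313, -2.126, 0.0]
wrist_force: [0.4, 1.0, -0.1]
finger_gap: 10.1
gripper_force: 0.0
```

Run:
```python
from h import *
np.set_printoptions(precision=1,suppress=True)
s=env.sense();print(s['clock'],s['eef_pos'],w2g(s['eef_pos']),s['wrist_force'])
im=boxw(28);cv2.imwrite('pics/w6.png',im[:,:,::-1])
# blade inner edges: look at light-grey blade rows in the lower part
h=cv2.cvtColor(im,cv2.COLOR_RGB2HSV);print(proj('wrist',[[*g2w(x,y),32] for x in(-30,30) for y in(0,13,26)],s))
```

```text
22.075 [481.6 233.5 -12.3] [-2.5 24.4] [ 0.4  1.  -0.1]
area 12063.5
  px [555 135] world [587.7 285. ] gauge [99.  84.6]
  px [559 348] world [601.5 192.1] gauge [120.5  -6.8]
  px [486 337] world [569.3 200.4] gauge [87.7 -1.2]
  px [455 307] world [555.1 216.3] gauge [72.3 13.4]
  px [433 214] world [544.4 258.3] gauge [58.  54.4]
  px [481 154] world [561.3 280.3] gauge [73.  77.7]
area 2422.5
  px [288 299] world [485.3 226. ] gauge [ 1.9 17.2]
  px [299 378] world [487.2 185.8] gauge [  7.1 -22.6]
  px [256 378] world [468.  187.5] gauge [-12.2 -22.6]
  px [267 299] world [476.6 226.8] gauge [-6.9 17.2]
[[212.2 340.4]
 [210.6 313.3]
 [208.9 284.8]
 [354.7 340.4]
 [356.6 313.2]
 [358.6 284.7]]
```

Emit:
drive_tool(targets="0 0 0.004 0 0 0 0.01; 0 0 0.01 0 0 0 0.01; 0 0 0.01 0 0 0 0.01")

```text
clock: 22.5
eef_pos: [481.1, 233.3, -22.8]
tcp_rot: [-2.312, -2.126, 0.002]
wrist_force: [-0.2, 0.7, 0.1]
finger_gap: 9.7
gripper_force: 0.0
```

Emit:
drive_tool(targets="-0.006 0 0 0 0 0 0.01; -0.012 0 0 0 0 0 0.01; -0.018 0 0 0 0 0 0.01; -0.024 0 0 0 0 0 0.01; -0.03 0 0 0 0 0 0.01; -0.03 0 0 0 0 0 0.01")

```text
clock: 23.25
eef_pos: [479.0, 202.6, -22.2]
tcp_rot: [2.314, 2.125, -0.001]
wrist_force: [0.5, 0.6, 0.3]
finger_gap: 10.2
gripper_force: 0.0
```

Emit:
drive_tool(targets="-0.01 0 0 0 0 0 0.01; -0.02 0 0 0 0 0 0.01; -0.028 0 0 0 0 0 0.05; -0.036 0 0 0 0 0 0.05; -0.046 0 0 0 0 0 0.05; -0.056 0 0 0 0 0 0.05; -0.066 0 0 0 0 0 0.05; -0.076 0 0 0 0 0 0.05; -0.086 0 0 0 0 0 0.05; -0.096 0 0 0 0 0 0.05; -0.106 0 0 0 0 0 0.05; -0.116 0 0 0 0 0 0.05; -0.126 0 0 0 0 0 0.05; -0.134 0 0 0 0 0 0.05; -0.14 0 0 0 0 0 0.05; -0.14 0 0 0 0 0 0.05")

```text
clock: 25.25
eef_pos: [467.2, 63.3, -22.3]
tcp_rot: [2.314, 2.125, -0.001]
wrist_force: [0.5, 0.4, -0.1]
finger_gap: 49.8
gripper_force: 0.0
```

Emit:
drive_tool(targets="0.01 0 0 0 0 0 0.05; 0.01 0 -0.05 0 0 0 0.06; 0.01 0 -0.1 0 0 0 0.06; -0.05 0 -0.15 0 0 0 0.06; -0.1 0 -0.2 0 0 0 0.06; -0.14 0 -0.22 0 0 0 0.06; -0.14 0 -0.22 0 0 0 0.06")

```text
clock: 26.12
eef_pos: [456.8, -79.4, 200.4]
tcp_rot: [2.316, 2.114, 0.004]
wrist_force: [0.2, 1.1, -0.9]
finger_gap: 59.9
gripper_force: 0.0
```

Run:
```python
from h import *
np.set_printoptions(precision=1,suppress=True)
s=env.sense();print(s['clock'],s['eef_pos'],s['tcp_rot'])
im=boxw(28);cv2.imwrite('pics/w7.png',im[:,:,::-1])
g=cv2.cvtColor(im,cv2.COLOR_RGB2GRAY);hs=cv2.cvtColor(im,cv2.COLOR_RGB2HSV)
m=cv2.inRange(g,0,75);m[260:]=0
m=cv2.morphologyEx(m,cv2.MORPH_OPEN,np.ones((3,3)))
cs,_=cv2.findContours(m,cv2.RETR_EXTERNAL,cv2.CHAIN_APPROX_SIMPLE)
for c in cs:
    if cv2.contourArea(c)>1500:
        ap=cv2.approxPolyDP(cv2.convexHull(c),5,True)[:,0];print("dark",cv2.contourArea(c))
        for p,q in zip(ap,ray('wrist',ap,30,s)):print("  ",p,q[:2])
```

```text
26.125 [456.8 -79.4 200.4] [2.3 2.1 0. ]
area 15864.0
  px [222  34] world [421.2  54.6] gauge [ -47.7 -159. ]
  px [327  34] world [513.1  46.3] gauge [  44.7 -159.6]
  px [321 189] world [499.9 -92.9] gauge [  43.1 -299.4]
  px [227 186] world [407.7 -81.3] gauge [ -49.7 -295.5]
area 3705.5
  px [324 283] world [ 497.2 -196.4] gauge [  49.1 -402.7]
  px [347 286] world [ 521.6 -202.3] gauge [  74.  -406.5]
  px [359 338] world [ 532.7 -268.8] gauge [  90.6 -471.8]
  px [353 386] world [ 523.8 -334.1] gauge [  87.2 -537.7]
  px [302 377] world [ 464.9 -315.5] gauge [  27.  -524.1]
dark 19819.5
   [111  45] [323.1  54.3]
   [139 179] [323.7 -66. ]
   [ 27 259] [ 191.4 -138.5]
   [ 14 259] [ 178.  -137.3]
   [  0 214] [178.6 -88.3]
   [ 0 32] [229.6  73.2]
dark 29133.0
   [407   6] [582.4  61.6]
   [534   0] [691.   56.4]
   [559 189] [ 734.  -114.3]
   [559 259] [ 743.8 -190.7]
   [485 259] [ 666.4 -183.4]
   [391 191] [ 568.4 -100.9]
   [397  15] [573.9  55.4]
```

```bash
cat >> h.py <<'E'
def got(x,y,z,yaw,tilt,back=34):
    """like go, but for the true fingertip (back mm behind the reported TCP) with a tilt about tool y"""
    s=env.sense();M=R.from_rotvec(s['tcp_rot']).as_matrix()
    T=np.c_[[-np.sin(yaw),np.cos(yaw),0],[np.cos(yaw),np.sin(yaw),0],[0,0,-1]]@R.from_rotvec([0,tilt,0]).as_matrix()
    tcp=np.array([x,y,z])+back*T[:,2]
    print("tcp",np.round(tcp,1),"shift m",np.round(M.T@(tcp-s['eef_pos'])/1000,4),"turn",np.round(R.from_matrix(M.T@T).as_rotvec(),3))
E
python3 - <<'E'
from h import *
for z in(60,10): got(389,-18,z,-np.pi/2-.037,-.2)
for t in(.5,):got(389,-18,60,(-np.pi/2-.037)*.5,-.1)
E
```

```text
tcp [382.2 -17.8  26.7] shift m [ 0.0529 -0.0795  0.1722] turn [ 0.155 -0.162  1.514]
tcp [382.2 -17.8 -23.3] shift m [ 0.0529 -0.0797  0.2222] turn [ 0.155 -0.162  1.514]
tcp [386.6 -20.4  26.2] shift m [ 0.0507 -0.075   0.1728] turn [ 0.039 -0.096  0.715]
```

Emit:
drive_tool(targets="0.01 -0.02 0 0.018 -0.018 0.17 0.06; 0.02 -0.04 0 0.035 -0.036 0.34 0.06; 0.03 -0.06 0.02 0.052 -0.055 0.51 0.06; 0.04 -0.08 0.04 0.07 -0.073 0.68 0.06; 0.053 -0.08 0.07 0.087 -0.09 0.85 0.06; 0.053 -0.08 0.1 0.104 -0.11 1.02 0.06; 0.053 -0.08 0.12 0.122 -0.127 1.19 0.06; 0.053 -0.08 0.14 0.14 -0.145 1.36 0.06; 0.053 -0.08 0.16 0.155 -0.162 1.514 0.06; 0.053 -0.08 0.172 0.155 -0.162 1.514 0.06; 0.053 -0.08 0.172 0.155 -0.162 1.514 0.06; 0.053 -0.08 0.172 0.155 -0.162 1.514 0.06")

```text
clock: 27.68
eef_pos: [380.3, -15.3, 26.0]
tcp_rot: [-3.121, 0.048, 0.318]
wrist_force: [-0.1, -0.4, -0.1]
finger_gap: 59.9
gripper_force: 0.0
```

Run:
```python
from h import *
np.set_printoptions(precision=3,suppress=True)
s=env.sense();M=R.from_rotvec(s['tcp_rot']).as_matrix();print(s['eef_pos'],"tip",s['eef_pos']-34*M[:,2],s['joint_pos']);print(M)
got(389,-18,10,-np.pi/2-.037,-.2)
```

```text
[380.304 -15.3    26.028] tip [387.153 -15.557  59.33 ] [-0.177  0.627  0.247  2.172 -0.265  0.579 -1.325]
[[ 0.979 -0.031 -0.201]
 [-0.03  -1.     0.008]
 [-0.202 -0.001 -0.979]]
tcp [382.2 -17.8 -23.3] shift m [0.012 0.003 0.048] turn [-0.     0.003  0.006]
```

Emit:
drive_tool(targets="0.004 0.002 0.02 0 0 0.006 0.06; 0.008 0.002 0.04 0 0 0.006 0.06; 0.01 0.002 0.048 0 0 0.006 0.06; 0.01 0.002 0.048 0 0 0.006 0.06")

```text
clock: 28.18
eef_pos: [380.4, -17.8, -23.1]
tcp_rot: [-3.121, 0.06, 0.318]
wrist_force: [0.2, -0.1, 0.8]
finger_gap: 59.9
gripper_force: 0.0
```

Emit:
drive_tool(targets="0.0098 0 -0.002 0 0 0 0.06; 0.0196 0 -0.004 0 0 0 0.06; 0.0294 0 -0.006 0 0 0 0.06; 0.0392 0 -0.008 0 0 0 0.06; 0.049 0 -0.01 0 0 0 0.06; 0.0588 0 -0.012 0 0 0 0.06; 0.0686 0 -0.014 0 0 0 0.06; 0.0784 0 -0.016 0 0 0 0.06; 0.0882 0 -0.018 0 0 0 0.06; 0.098 0 -0.02 0 0 0 0.06; 0.1078 0 -0.022 0 0 0 0.06; 0.1078 0 -0.022 0 0 0 0.06")

```text
clock: 29.68
eef_pos: [492.9, -22.2, -23.8]
tcp_rot: [-3.123, 0.06, 0.312]
wrist_force: [0.3, -0.0, -0.0]
finger_gap: 60.1
gripper_force: 0.0
```

Run:
```python
from h import *
np.set_printoptions(precision=3,suppress=True)
s=env.sense();M=R.from_rotvec(s['tcp_rot']).as_matrix();print(s['clock'],"tip",s['eef_pos']-34*M[:,2],s['wrist_force']);print(M.T@[1,-.037,0])
boxw(28)
got(579,-25,10,-np.pi/2-.037,-.2)
```

```text
29.675 tip [499.618 -22.465   9.568] [ 0.253 -0.011 -0.017]
[ 0.981 -0.002 -0.198]
area 88838.0
  px [530   0] world [599.5 -90.3] gauge [ 142.2 -288.4]
  px [451 271] world [514.8 -86.2] gauge [  57.5 -291.4]
  px [ 76 271] world [520.2  49.3] gauge [  51.5 -155.9]
  px [ 0 42] world [595.2  46.9] gauge [ 126.4 -152. ]
  px [0 0] world [604.7  43.1] gauge [ 136.2 -155.1]
tcp [572.2 -24.8 -23.3] shift m [ 0.078 -0.001 -0.016] turn [ 0.001 -0.    -0.002]
```

Emit:
drive_tool(targets="0.0098 0 -0.002 0 0 0 0.06; 0.0196 0 -0.004 0 0 0 0.06; 0.0294 0 -0.006 0 0 0 0.06; 0.0392 0 -0.008 0 0 0 0.06; 0.049 0 -0.01 0 0 0 0.06; 0.0588 0 -0.012 0 0 0 0.06; 0.0647 0 -0.013 0 0 0 0.06; 0.0647 0 -0.013 0 0 0 0.06")

```text
clock: 30.72
eef_pos: [557.1, -24.7, -23.9]
tcp_rot: [-3.122, 0.061, 0.316]
wrist_force: [-0.2, 0.2, -0.4]
finger_gap: 60.1
gripper_force: 0.0
```

Emit:
drive_tool(targets="0.003 0 -0.0006 0 0 0 0.06; 0.006 0 -0.0012 0 0 0 0.06; 0.006 0 -0.0012 0 0 0 0.06")

```text
clock: 31.1
eef_pos: [562.6, -24.9, -23.9]
tcp_rot: [-3.121, 0.061, 0.318]
wrist_force: [-0.5, 0.6, 1.5]
finger_gap: 59.9
gripper_force: 0.4
```

Emit:
drive_tool(targets="0.002 0 -0.0004 0 0 0 0.06; 0.004 0 -0.0008 0 0 0 0.06; 0.004 0 -0.0008 0 0 0 0.06")

```text
clock: 31.48
eef_pos: [566.7, -25.1, -23.9]
tcp_rot: [-3.121, 0.061, 0.318]
wrist_force: [-0.7, 1.5, -0.1]
finger_gap: 59.9
gripper_force: 0.6
```

Emit:
drive_tool(targets="0.002 0 -0.0004 0 0 0 0.06; 0.004 0 -0.0008 0 0 0 0.06; 0.004 0 -0.0008 0 0 0 0.06")

```text
clock: 31.85
eef_pos: [568.3, -25.2, -23.9]
tcp_rot: [-3.12, 0.061, 0.326]
wrist_force: [-5.5, 0.6, 4.0]
finger_gap: 59.8
gripper_force: 2.8
```

Emit:
drive_tool(targets="0.002 0 -0.0004 0 0 0 0.06; 0.003 0 -0.0006 0 0 0 0.06; 0.003 0 -0.0006 0 0 0 0.06")

```text
clock: 32.22
eef_pos: [568.1, -25.1, -23.8]
tcp_rot: [-3.118, 0.061, 0.337]
wrist_force: [-9.2, 0.4, 6.3]
finger_gap: 59.9
gripper_force: 5.2
```

Run:
```python
from h import *
s=env.sense();print(s['eef_pos'],s['wrist_force'])
got(560,-100,160,0,0)
```

```text
[568.05583866 -25.1257898  -23.83352675] [-9.18235343  0.43076105  6.33287703]
tcp [ 560. -100.  126.] shift m [-0.037   0.0751 -0.1453] turn [-0.173  0.166 -1.603]
```

Emit:
drive_tool(targets="-0.015 0 0.003 0 0 0 0.06; -0.03 0 0.006 0 0 0 0.06; -0.04 0 -0.05 0 0 0 0.06; -0.05 0 -0.1 -0.018 0.018 -0.17 0.06; -0.06 0.03 -0.16 -0.036 0.035 -0.34 0.06; -0.06 0.06 -0.21 -0.054 0.052 -0.51 0.06; -0.06 0.1 -0.21 -0.072 0.07 -0.68 0.06; -0.05 0.12 -0.21 -0.09 0.087 -0.85 0.06; -0.045 0.12 -0.21 -0.108 0.104 -1.02 0.06; -0.04 0.12 -0.21 -0.126 0.12 -1.19 0.06; -0.04 0.12 -0.21 -0.144 0.138 -1.36 0.06; -0.037 0.12 -0.21 -0.173 0.166 -1.603 0.06; -0.037 0.12 -0.21 -0.173 0.166 -1.603 0.06")

```text
clock: 33.85
eef_pos: [576.1, -146.3, 189.6]
tcp_rot: [2.212, 2.215, 0.015]
wrist_force: [0.1, -0.6, -0.7]
finger_gap: 60.1
gripper_force: 0.0
```

```bash
cat > look.py <<'E'
from h import *
np.set_printoptions(precision=3,suppress=True)
s=env.sense();print(s['clock'],s['eef_pos'],s['tcp_rot'])
im=boxw(25)
g=cv2.cvtColor(im,cv2.COLOR_RGB2GRAY)
m=cv2.inRange(g,0,75);m[255:]=0
cs,_=cv2.findContours(cv2.morphologyEx(m,cv2.MORPH_OPEN,np.ones((3,3))),cv2.RETR_EXTERNAL,cv2.CHAIN_APPROX_SIMPLE)
for c in cs:
    if cv2.contourArea(c)>800:
        ap=cv2.approxPolyDP(cv2.convexHull(c),5,True)[:,0];print("dark",cv2.contourArea(c),[(*p,*np.round(q[:2])) for p,q in zip(ap.tolist(),ray('wrist',ap,30,s))])
E
python3 look.py; python3 -c "
from h import *
got(530,-290,224,0,0)"
```

```text
33.85 [ 576.074 -146.283  189.615] [2.212 2.215 0.015]
area 10006.0
  px [406   0] world [686.7   9.3] gauge [ 220.7 -181.8]
  px [391 126] world [683.3 -94.3] gauge [ 226.1 -285.4]
  px [288 123] world [588.  -91.7] gauge [ 130.9 -290.7]
  px [292   0] world [590.4   8.9] gauge [ 124.9 -190.3]
area 6538.0
  px [204 237] world [ 504.8 -203. ] gauge [  57.2 -408.6]
  px [289 260] world [ 590.3 -228.5] gauge [ 144.6 -426.9]
  px [254 371] world [ 552.  -364.8] gauge [ 117.9 -565.9]
  px [190 356] world [ 481.3 -344. ] gauge [  45.7 -551.1]
dark 25019.0 [(559, 0, np.float64(813.0), np.float64(9.0)), (559, 205, np.float64(853.0), np.float64(-169.0)), (547, 254, np.float64(853.0), np.float64(-221.0)), (372, 254, np.float64(674.0), np.float64(-220.0)), (379, 155, np.float64(673.0), np.float64(-120.0)), (483, 0, np.float64(749.0), np.float64(8.0))]
dark 4073.5 [(411, 0, np.float64(689.0), np.float64(8.0)), (392, 147, np.float64(684.0), np.float64(-113.0)), (276, 143, np.float64(577.0), np.float64(-109.0)), (282, 0, np.float64(582.0), np.float64(8.0))]
tcp [ 530. -290.  190.] shift m [-0.1434 -0.046  -0.0008] turn [0.014 0.001 0.001]
```

Box A is home: x 588–685, against the back wall and square. Box B is at about (528,-283), yaw −16°. I'll use the same method: align it from its right side.

```bash
python3 -c "
from h import *
for z in(40,-28): go(*g2w(162,-484),z,-np.pi/2+GY)"
```

```text
world [ 602.8 -286.9   40. ] shift m [-0.1402  0.0246  0.1502] turn [ 0.012 -0.011  1.656]
world [ 602.8 -286.9  -28. ] shift m [-0.1401  0.0236  0.2182] turn [ 0.012 -0.011  1.656]
```

Emit:
drive_tool(targets="-0.03 0.01 0 0.001 -0.001 0.18 0.06; -0.06 0.02 0 0.001 -0.001 0.36 0.06; -0.09 0.024 0.02 0.002 -0.002 0.54 0.06; -0.12 0.024 0.05 0.002 -0.002 0.72 0.06; -0.14 0.024 0.07 0.002 -0.002 0.9 0.06; -0.14 0.024 0.09 0.003 -0.003 1.08 0.06; -0.14 0.024 0.11 0.003 -0.003 1.26 0.06; -0.14 0.024 0.13 0.004 -0.004 1.44 0.06; -0.14 0.024 0.15 0.004 -0.004 1.62 0.06; -0.14 0.024 0.15 0.004 -0.004 1.656 0.06; -0.14 0.024 0.15 0.004 -0.004 1.656 0.06")

```text
clock: 35.28
eef_pos: [601.9, -286.0, 40.5]
tcp_rot: [3.137, -0.13, 0.013]
wrist_force: [0.2, -0.1, -0.4]
finger_gap: 60.0
gripper_force: 0.0
```

```bash
python3 -c "
from h import *
s=env.sense();print(s['eef_pos'],s['wrist_force'])
go(*g2w(162,-484),-28,-np.pi/2+GY)"
```

```text
[ 601.86579548 -285.97239341   40.51917232] [ 0.17238125 -0.05553729 -0.38396488]
world [ 602.8 -286.9  -28. ] shift m [0.0004 0.0007 0.0685] turn [ 0.002 -0.008  0.001]
```

Emit:
drive_tool(targets="0 0 0.03 0.001 -0.006 0 0.06; 0 0 0.055 0.001 -0.006 0 0.06; 0 0 0.067 0.001 -0.006 0 0.06; 0 0 0.067 0.001 -0.006 0 0.06")

```text
clock: 35.78
eef_pos: [601.3, -285.8, -27.2]
tcp_rot: [-3.138, 0.133, -0.001]
wrist_force: [-0.1, 0.2, 0.7]
finger_gap: 60.6
gripper_force: 0.0
```

Emit:
drive_tool(targets="-0.006 0 0 0 0 0 0.06; -0.012 0 0 0 0 0 0.06; -0.018 0 0 0 0 0 0.06; -0.024 0 0 0 0 0 0.06; -0.03 0 0 0 0 0 0.06; -0.036 0 0 0 0 0 0.06; -0.042 0 0 0 0 0 0.06; -0.048 0 0 0 0 0 0.06; -0.054 0 0 0 0 0 0.06; -0.06 0 0 0 0 0 0.06; -0.066 0 0 0 0 0 0.06; -0.072 0 0 0 0 0 0.06; -0.078 0 0 0 0 0 0.06; -0.084 0 0 0 0 0 0.06; -0.09 0 0 0 0 0 0.06; -0.095 0 0 0 0 0 0.06; -0.1 0 0 0 0 0 0.06; -0.104 0 0 0 0 0 0.06; -0.104 0 0 0 0 0 0.06")

```text
clock: 38.15
eef_pos: [496.6, -276.6, -27.5]
tcp_rot: [-3.138, 0.134, 0.002]
wrist_force: [-0.2, -0.2, -0.2]
finger_gap: 59.9
gripper_force: 0.0
```

Run:
```python
from h import *
s=env.sense();print(s['clock'],s['eef_pos'],w2g(s['eef_pos']),s['wrist_force']);boxw()
```

```text
38.15 [ 496.60243242 -276.60051212  -27.49712447] [  55.2934357 -482.6631583] [-0.20432594 -0.18123034 -0.24261542]
area 3007.5
  px [354 322] world [ 484.4 -305.7] gauge [  45.6 -512.7]
  px [206 387] world [ 458.8 -244.2] gauge [  14.9 -453.5]
  px [191 358] world [ 473.4 -240.2] gauge [  29.1 -448.3]
  px [204 317] world [ 491.6 -248.1] gauge [  47.9 -454.6]
```

```bash
python3 -c "
from h import *
for z in(40,-27): go(*g2w(-2,-590),z,GY)"
```

```text
world [ 430.5 -378.8   40. ] shift m [-0.0573  0.1074 -0.0677] turn [-0.002 -0.    -1.572]
world [ 430.5 -378.8  -27. ] shift m [-0.0572  0.1075 -0.0007] turn [-0.002 -0.    -1.572]
```

Emit:
drive_tool(targets="0.004 0 0 0 0 0 0.06; 0.004 0 -0.05 0 0 0 0.05; 0 0.02 -0.07 0 0 -0.18 0.05; -0.01 0.04 -0.07 0 0 -0.36 0.05; -0.02 0.06 -0.07 0 0 -0.54 0.05; -0.03 0.08 -0.07 0 0 -0.72 0.05; -0.045 0.095 -0.07 0 0 -0.9 0.05; -0.057 0.107 -0.07 0 0 -1.08 0.05; -0.057 0.107 -0.07 0 0 -1.26 0.05; -0.057 0.107 -0.07 0 0 -1.44 0.05; -0.057 0.107 -0.06 0 0 -1.572 0.05; -0.057 0.107 -0.03 0 0 -1.572 0.05; -0.057 0.107 -0.001 0 0 -1.572 0.05; -0.057 0.107 -0.001 0 0 -1.572 0.05")

```text
clock: 39.95
eef_pos: [429.9, -377.3, -28.6]
tcp_rot: [-2.308, -2.123, 0.001]
wrist_force: [-1.6, 0.7, -0.4]
finger_gap: 49.9
gripper_force: 0.0
```

Run:
```python
from h import *
s=env.sense();print(s['clock'],s['eef_pos'],s['tcp_rot'],w2g(s['eef_pos']),s['wrist_force']);boxw(22)
```

```text
39.95 [ 429.90112704 -377.31666873  -28.57784591] [-2.30834012e+00 -2.12251945e+00  9.08591752e-04] [  -2.72247429 -588.62052014] [-1.60962153  0.71605425 -0.40474604]
area 52719.5
  px [426   0] world [ 483.9 -280.1] gauge [  43.  -487.2]
  px [399 253] world [ 476.5 -363.2] gauge [  42.5 -570.7]
  px [149 252] world [ 384.1 -355.2] gauge [ -50.2 -570.5]
  px [121   0] world [ 390.7 -272.1] gauge [ -50.6 -487.1]
```

Emit:
drive_tool(targets="0.01 0 0 0 0 0 0.05; 0.022 0 0 0 0 0 0.05; 0.034 0 0 0 0 0 0.05; 0.046 0 0 0 0 0 0.05; 0.058 0 0 0 0 0 0.05; 0.07 0 0 0 0 0 0.05; 0.082 0 0 0 0 0 0.05; 0.094 0 0 0 0 0 0.05; 0.106 0 0 0 0 0 0.05; 0.118 0 0 0 0 0 0.05; 0.13 0 0 0 0 0 0.05; 0.142 0 0 0 0 0 0.05; 0.154 0 0 0 0 0 0.05; 0.166 0 0 0 0 0 0.05; 0.178 0 0 0 0 0 0.05; 0.19 0 0 0 0 0 0.05; 0.202 0 0 0 0 0 0.05; 0.212 0 0 0 0 0 0.05; 0.22 0 0 0 0 0 0.05; 0.22 0 0 0 0 0 0.05")

```text
clock: 42.5
eef_pos: [450.3, -158.3, -26.3]
tcp_rot: [-2.311, -2.128, -0.002]
wrist_force: [0.2, -0.4, -0.4]
finger_gap: 50.1
gripper_force: 0.0
```

Run:
```python
from h import *
s=env.sense();print(s['clock'],s['eef_pos'],s['tcp_rot'],w2g(s['eef_pos']),s['wrist_force']);boxw(22)
go(*g2w(-2,-175),-27.5,GY)
```

```text
42.5 [ 450.28950433 -158.28208173  -26.28681971] [-2.31051260e+00 -2.12784584e+00 -1.70461124e-03] [  -0.78326073 -368.64762253] [ 0.20837152 -0.4232012  -0.44560433]
area 52853.5
  px [415   0] world [501.4 -60. ] gauge [  41.9 -266.4]
  px [391 261] world [ 494.4 -148.2] gauge [  42.4 -354.9]
  px [146 261] world [ 401.5 -140.5] gauge [ -50.9 -355. ]
  px [116   0] world [408.5 -52.3] gauge [ -51.3 -266.6]
world [465.3  34.8 -27.5] shift m [ 0.1943 -0.0011  0.0014] turn [ 0.    -0.001  0.001]
```

Emit:
drive_tool(targets="0.01 0 0 0 0 0 0.05; 0.022 0 0 0 0 0 0.05; 0.034 0 0 0 0 0 0.05; 0.046 0 0 0 0 0 0.05; 0.058 0 0 0 0 0 0.05; 0.07 0 0 0 0 0 0.05; 0.082 0 0 0 0 0 0.05; 0.094 0 0 0 0 0 0.05; 0.106 0 0 0 0 0 0.05; 0.118 0 0 0 0 0 0.05; 0.13 0 0 0 0 0 0.05; 0.142 0 0 0 0 0 0.05; 0.154 0 0 0 0 0 0.05; 0.166 0 0 0 0 0 0.05; 0.176 0 0 0 0 0 0.05; 0.186 0 0 0 0 0 0.05; 0.194 0 0 0 0 0 0.05; 0.194 0 0 0 0 0 0.05")

```text
clock: 44.8
eef_pos: [466.6, 35.1, -26.2]
tcp_rot: [-2.311, -2.128, -0.002]
wrist_force: [0.0, 0.6, 0.3]
finger_gap: 50.3
gripper_force: 0.0
```

Emit:
drive_tool(targets="0.005 0 0 0 0 0 0.05; 0.01 0 0 0 0 0 0.05; 0.015 0 0 0 0 0 0.05; 0.02 0 0 0 0 0 0.05; 0.024 0 0 0 0 0 0.05")

```text
clock: 45.42
eef_pos: [468.4, 58.2, -26.2]
tcp_rot: [-2.312, -2.127, -0.001]
wrist_force: [0.5, -0.9, 0.8]
finger_gap: 50.1
gripper_force: 0.7
```

Emit:
drive_tool(targets="0.003 0 0 0 0 0 0.05; 0.006 0 0 0 0 0 0.05")

```text
clock: 45.68
eef_pos: [468.9, 63.9, -26.2]
tcp_rot: [2.313, 2.126, 0.001]
wrist_force: [0.3, -1.4, 0.8]
finger_gap: 50.1
gripper_force: 0.8
```

Emit:
drive_tool(targets="0.003 0 0 0 0 0 0.05; 0.006 0 0 0 0 0 0.05")

```text
clock: 45.92
eef_pos: [469.4, 69.9, -26.2]
tcp_rot: [-2.313, -2.126, -0.001]
wrist_force: [-0.6, -2.9, 1.0]
finger_gap: 49.9
gripper_force: 0.8
```

Box B slid past the point where A stopped, with only about 1–3 N, so it passes. I'll push on, narrowing the fingers before the blades.

Emit:
drive_tool(targets="0.007 0 0 0 0 0 0.05; 0.014 0 0 0 0 0 0.05; 0.021 0 0 0 0 0 0.05; 0.028 0 0 0 0 0 0.04; 0.035 0 0 0 0 0 0.03; 0.042 0 0 0 0 0 0.02; 0.049 -0.001 0 0 0 0 0.012; 0.056 -0.001 0 0 0 0 0.012; 0.063 -0.001 0 0 0 0 0.012; 0.07 -0.001 0 0 0 0 0.012")

```text
clock: 47.18
eef_pos: [474.2, 140.4, -26.2]
tcp_rot: [-2.312, -2.126, -0.001]
wrist_force: [-1.4, -2.2, -0.5]
finger_gap: 11.9
gripper_force: 0.9
```

Emit:
drive_tool(targets="0.007 0 0 0 0 0 0.012; 0.014 0 0 0 0 0 0.012; 0.021 0 0 0 0 0 0.012; 0.028 0 0 0 0 0 0.012; 0.035 0 0 0 0 0 0.012; 0.042 0 0 0 0 0 0.012")

```text
clock: 47.92
eef_pos: [478.0, 182.2, -26.1]
tcp_rot: [-2.312, -2.127, -0.002]
wrist_force: [-0.6, -1.2, -0.8]
finger_gap: 11.7
gripper_force: 0.5
```

Emit:
drive_tool(targets="0.006 0 0 0 0 0 0.012; 0.012 0 0 0 0 0 0.012; 0.018 0 0 0 0 0 0.012; 0.024 0 0 0 0 0 0.012; 0.03 0 0 0 0 0 0.012; 0.036 0 0 0 0 0 0.012")

```text
clock: 48.68
eef_pos: [480.8, 217.6, -26.0]
tcp_rot: [2.313, 2.126, 0.001]
wrist_force: [-0.5, -2.5, 0.8]
finger_gap: 11.9
gripper_force: 0.8
```

Run:
```python
from h import *
s=env.sense();print(s['clock'],s['eef_pos'],s['tcp_rot'],w2g(s['eef_pos']),s['wrist_force']);boxw(22)
go(*g2w(-2,32),-26,GY)
```

```text
48.675 [480.84367898 217.59196559 -26.02315038] [2.31266305e+00 2.12614062e+00 9.56517644e-04] [-1.87312057  8.46465417] [-0.46665334 -2.52012892  0.81397597]
area 51698.5
  px [443   0] world [540.9 315.1] gauge [ 49.8 110.7]
  px [415 250] world [534.1 231.3] gauge [50.1 26.6]
  px [191 268] world [448.7 231.1] gauge [-35.1  19.2]
  px [167 250] world [440.7 239.2] gauge [-43.6  26.6]
  px [144   0] world [447.9 323. ] gauge [-43.6 110.7]
area 4236.5
  px [559  98] world [580.9 282.4] gauge [92.4 81.4]
  px [559 114] world [581.6 277.1] gauge [93.6 76.3]
  px [466 251] world [553.3 229.3] gauge [69.4 26.2]
  px [452 199] world [547.  250.2] gauge [61.3 46.5]
  px [461 163] world [549.5 263.1] gauge [62.7 59.6]
  px [505 118] world [563.5 277.3] gauge [75.5 74.9]
world [482.7 241.1 -26. ] shift m [ 0.0221 -0.0001  0.    ] turn [ 0.001 -0.002  0.001]
```

Emit:
drive_tool(targets="0.005 0 0 0 0 0 0.012; 0.01 0 0 0 0 0 0.012; 0.015 0 0 0 0 0 0.012; 0.019 0 0 0 0 0 0.012; 0.022 0 0 0 0 0 0.012; 0.022 0 0 0 0 0 0.012")

```text
clock: 49.48
eef_pos: [482.7, 240.2, -26.1]
tcp_rot: [-2.311, -2.127, -0.002]
wrist_force: [-0.6, -0.3, -0.2]
finger_gap: 11.9
gripper_force: 0.1
```

Emit:
drive_tool(targets="-0.005 0 0 0 0 0 0.012; -0.01 0 0 0 0 0 0.012; -0.01 0 -0.03 0 0 0 0.012; -0.01 0 -0.08 0 0 0 0.012; -0.02 0 -0.13 0 0 0 0.012; -0.04 0 -0.18 0 0 0 0.012; -0.04 0 -0.2 0 0 0 0.012; -0.04 0 -0.2 0 0 0 0.012")

```text
clock: 50.48
eef_pos: [480.2, 199.3, 175.5]
tcp_rot: [2.313, 2.125, 0.008]
wrist_force: [-0.5, 0.1, -0.3]
finger_gap: 12.0
gripper_force: 0.0
```

```bash
python3 look.py
python3 - <<'E'
from h import *
print(w2g(env.sense()['eef_pos']),env.sense()['wrist_force'])
im=camera('scene')
a=cv2.imread('pics/scene0.png')[:,:,::-1]
d=cv2.absdiff(im,a).max(2)
for n,(x,y,w,h) in dict(tape=(190,255,40,35),stap=(128,282,60,55),mug=(300,128,40,35),pad=(343,153,25,18)).items(): print(n,(d[y:y+h,x:x+w]>40).sum())
E
```

```text
50.475 [480.174 199.327 175.451] [2.313 2.125 0.008]
area 16514.5
  px [542   0] world [706.6 333.2] gauge [213.4 142.6]
  px [559   0] world [720.4 332. ] gauge [227.2 142.6]
  px [559 341] world [763.    6.2] gauge [ 297.  -178.5]
  px [441 213] world [632.6 159.3] gauge [154.3 -36.9]
area 10281.0
  px [339   0] world [543.1 347. ] gauge [ 49.3 142.6]
  px [334 127] world [535.  247.3] gauge [49.5 42.6]
  px [228 127] world [441.7 255.3] gauge [-44.1  42.7]
  px [224   0] world [450.7 354.7] gauge [-43.4 142.6]
dark 8853.0 [(101, 156, np.float64(327.0), np.float64(240.0)), (122, 254, np.float64(326.0), np.float64(146.0)), (0, 254, np.float64(210.0), np.float64(156.0)), (0, 207, np.float64(224.0), np.float64(202.0)), (46, 161, np.float64(277.0), np.float64(240.0))]
dark 11032.0 [(555, 0, np.float64(714.0), np.float64(331.0)), (559, 241, np.float64(744.0), np.float64(123.0)), (546, 254, np.float64(733.0), np.float64(111.0)), (473, 254, np.float64(663.0), np.float64(117.0)), (440, 207, np.float64(629.0), np.float64(167.0)), (543, 0, np.float64(704.0), np.float64(332.0))]
dark 1423.0 [(350, 0, np.float64(551.0), np.float64(345.0)), (355, 144, np.float64(552.0), np.float64(231.0)), (334, 144, np.float64(534.0), np.float64(233.0)), (341, 0, np.float64(544.0), np.float64(346.0))]
dark 1355.5 [(204, 0, np.float64(435.0), np.float64(355.0)), (213, 144, np.float64(427.0), np.float64(242.0)), (193, 144, np.float64(410.0), np.float64(244.0)), (196, 0, np.float64(429.0), np.float64(355.0))]
dark 9633.0 [(0, 0, np.float64(275.0), np.float64(368.0)), (67, 1, np.float64(327.0), np.float64(363.0)), (96, 136, np.float64(327.0), np.float64(258.0)), (0, 102, np.float64(252.0), np.float64(293.0))]
[-2.17365956 -9.97198299] [-0.94504024  0.7945107  -0.49969727]
tape 54
stap 0
mug 0
pad 40
```

Box B's rear is at gauge y≈42, clear of the blades. Box A is home, and nothing touched the bystanders.

```bash
python3 -c "
from rig import job
print(job.hand_in())"
```

```text
the job is handed in; nothing more can be done
None
```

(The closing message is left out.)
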